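Hold the bench pin home against the anvil

ROBOT

A 6-joint arm with a two-finger parallel gripper is mounted at the origin on the work surface. World frame = base frame: x ahead of the robot, y to its left, z up, the work surface at z = 0. Lengths are in m, angles in rad, forces in N, time in s.
With the tool pointing down it reaches from about 0.3 to 0.875 m from the base axis. Payload 6.4 kg.
Tool frame: the origin (TCP) lies at the very end of the fingers, on their centre line; the grasp point (between the pads) lies 19 mm behind it; z points along the fingers, y is the line along which they close (so a half turn about z gives the same grasp; the last joint's range is limited). The gripper opens to 85 mm and grips with 20 to 120 N. Pads are 22 mm wide; open, the fingers measure 114 mm over their backs; the gripper's body (76 mm by 85 mm) begins 54 mm behind the grasp point. The pads swing forward as they close: fully open they stand 13 mm farther back than shut.
Start: joints at [-0.206, 0.181, 1.607, -0, 1.354, -0.206], TCP at [0.575, 0, 0.231] pointing down, gripper open.
Joint ranges: [-2.99, 2.99], [-0.89, 2.07], [0.3, 2.58], [-1.14, 4.28], [0, 2.63], [-3.12, 3.12]. Speed limits (rad/s): [2.57, 2.57, 3.01, 3.14, 3.14, 3.14].

INTERFACE

Orientations are given as a unit quaternion [w, x, y, z].
In Python, from bench import ctrl gives the robot as it stands.
- The arm moves only by the tool jog_arm, never from a script. Its argument "series" is a list that holds one entry, the list of rows, each a list of 7 numbers: the shift along the tool's x, y, z in mm, then the turn, a rotation vector about the tool's x, y, z in rad, then the finger opening in mm, from 0 to 85.4. In form: [[[tx, ty, tz, rx, ry, rz, gripper], ...]]. A call has exactly 10 rows; each row shifts and turns the commanded pose from where the row before left it, along the tool's axes as they then stand; what a row does not reach is not made up. A row lasts 1/10 s, in which the tool goes at most 50 mm and 8.59 degrees, less where a joint would pass 70% of its speed; a pose out of reach is approached as far as the arm can. A call with a gripper value outside its range is refused whole. The fingers move at their own pace and stop on an object; the grip force is fixed at half the most. Time passes only in rows, so rows that do not move let the fingers close, or fill a call up. It gives the time, the measured TCP pose, the force, the opening and the grip force at its end, in the units of the state.
- ctrl.get_obs(): the state, without advancing time (a new reading comes with each control period).
- ctrl.camera(name): name is "scene" or "side" or "wrist"; returns a dict with "frame" (480x640x3 uint8, blue, green, red), "z_map" (480x640 float32, m along the optical axis (not along the pixel's ray), 0 where there is no reading), "fx", "fy", "cx", "cy" (pixels), "k1" (the pictures are not rectified: a ray, as slopes to the right and down, at radius r is drawn at 1 + k1 r^2 times it, then the intrinsics apply), "xyz" and "rotation" of the camera in the world. Camera axes: x right, y down, z forward; pixel columns grow to the right and rows downward; lengths in m; the calibration is good to about 2 mm. A picture is of the moment at which its call begins.
- ctrl.hand_in(): hands the job in; it is judged then, once.
The state is a dict: "time_s": time; "q": joint angles; "dq": joint speeds; "joint_efforts": joint torques, N m; "eef_pos": TCP position; "eef_rot": TCP orientation; "wrist_force": force on the tool from outside, world axes, zero at the start; "torque": the same for the moment, N m; "opening": opening from 0.0 (shut) to 1.0 (fully open); "grasp_force": force on a finger pad.
Only numpy, scipy, OpenCV 4.12 (cv2) and the standard library are available. Lean on these libraries where they do the work, as an engineer would, in place of code of your own. Each camera call takes 0.05 s, during which the arm holds its last target. There are 200 camera calls.

TASK

Pick up the loose wooden bench pin and lay it, flat side down, in the seat of the steel holder clamped to the bench's far edge, square end against the anvil and notched end pointing out over the edge. Then be the jeweller's third hand while it is screwed on from below: keep it gripped and flat in the seat, and press it squarely back against the anvil with a steady push of about 10 N for at least three seconds, finishing while you still hold it and push like that. Go gently (never more than 35 N on the anvil) and leave the other tools where they lie.

Things in the scene. Friction and masses are not known exactly. Their poses are not given: they have to be found in the camera images.
- pin: Bench pin: loose pale maple block, 125 mm long, 50 wide, about 85 g. Flat underside, upright sides; 20 mm thick for 72 mm from its square end, then the top slopes to 9 mm at the other end, which has a V-notch 16 mm wide, 40 deep. Origin: centre of the underside; x towards the notched end, z up. It starts flat on the bench, notch pointing away from the robot within 45 degrees.
- pin_grip (a point): Where to grip the pin, across its 50 mm width from above: on its centre line, 65.5 mm from the square end (3 mm from the origin along +x), 10 mm above its underside. Fingers here clear the cheeks of the seat. 60 N of grip holds it without slipping.
- pin_end (a point): Middle of the pin's square end, at its underside: the end that goes against the anvil (62.5 mm from the pin's origin along -x).
- holder: Steel holder clamped to the bench's far edge, fixed. Its level seat juts out past the edge: 40 mm long, open above and at the outer end, 58 mm wide between two cheeks 6 mm thick, 12 high, 40 long. Origin: on the seat at the foot of the anvil's face, midway between the cheeks, 6 mm above the bench, 10 mm past its edge; x out over the edge (away from the robot), y across, z up.
- anvil: The holder's anvil: bright steel block 60 mm (x) by 70 mm (y), 25 mm higher than the seat. Its upright front face stops the pin's square end. Origin and axes as the holder's: the face is the plane x = 0, the push goes along -x; the pin's origin is at x = 62.5 mm when home. Rigid: tenths of a millimetre change the push by newtons, so close in slowly and trim in small steps.
- bench_block: Bystander: square steel bench block, 64 x 64 x 19 mm, 0.6 kg, origin at the centre of its underside.
- ring_clamp: Bystander: dark wooden ring clamp with a brass band, lying, 140 x 28 x 26 mm, origin at the centre of its underside, x along its length.
- pliers: Bystander: flat-nose pliers with black grips, lying, about 145 x 55 x 15 mm, nose along +x, origin near the pivot at bench level.
- stone_tin: Bystander: round aluminium tin with a clear lid, 56 mm across, 26 mm high, origin at the centre of its underside.
Things that resemble listed ones, but are neither listed nor needed, are in the scene too. Of the things that look like the pin, the smallest one is meant.

How it is judged:
By the outcome, as a careful person would: the job done as asked, in the order asked, and still so for the second after the job is handed in, while the arm keeps its last pose, push and grip.
It also fails if it takes over 51 s, if anything falls off the work surface, if the arm or the gripper's body presses on something with over 40 N, if the wrist force passes 120 N, or if a joint passes its speed limit or range.

## Working session

There is one attempt and no reset: what is moved stays moved. The work goes in short steps, Python scripts to look and compute and a tool call to move; the robot and the scene stay as the last step left them, time stands still between calls to the robot, and variables do not carry over. Pictures are saved under pics/ and viewed, at most 10 in all, crops included, and the job is handed in when it is done.

Besides the shell and the picture viewer there is one more tool, called after "Request:" as name(argument=value, ...), one argument or row to a line, values as JSON. jog_arm: Moves the arm, as the interface text tells. Its arguments: {"type":"object","properties":{"series":{"type":"array"}},"required":["series"]}

```bash
ls; mkdir -p pics; cat > h.py <<'E'
import numpy as np,cv2,pickle
from bench import ctrl
def snap(n,tag):
    c=ctrl.camera(n); pickle.dump(c,open(f'pics/{tag}.pkl','wb')); cv2.imwrite(f'pics/{tag}.png',c['frame']); return c
def load(tag): return pickle.load(open(f'pics/{tag}.pkl','rb'))
def R(c):
    r=np.array(c['rotation'],float)
    if r.size==9: return r.reshape(3,3)
    from scipy.spatial.transform import Rotation as Q
    return Q.from_quat(np.r_[r[1:],r[0]]).as_matrix()
def rays(c,uv):
    uv=np.atleast_2d(np.array(uv,float)); d=(uv-[c['cx'],c['cy']])/[c['fx'],c['fy']]; s=d.copy()
    for _ in range(20): s=d/(1+c['k1']*(s**2).sum(1,keepdims=True))
    return np.c_[s,np.ones(len(s))]@R(c).T
def onplane(c,uv,z):
    d=rays(c,uv); o=np.array(c['xyz']); return o+d*((z-o[2])/d[:,2])[:,None]
def depthpts(c,uv):
    uv=np.atleast_2d(np.array(uv)); z=c['z_map'][uv[:,1].astype(int),uv[:,0].astype(int)]
    return np.array(c['xyz'])+rays(c,uv)*z[:,None]
E
python3 - <<'E'
from h import *
for n in['scene','side','wrist']:
    c=snap(n,n+'0'); print(n,c['fx'],c['k1'],c['xyz'],R(c).round(3).tolist())
o=ctrl.get_obs();print(o)
E
```

```text
pics
scene 523.424656570251 0.02620246425770857 [1.36825675 0.38161661 0.68153537] [[-0.372, 0.492, -0.787], [0.928, 0.198, -0.314], [0.001, -0.848, -0.53]]
side 472.8814608251092 0.03421643850546808 [0.31551336 0.89014911 0.71731613] [[-0.986, -0.118, 0.119], [-0.166, 0.583, -0.795], [0.025, -0.804, -0.594]]
wrist 352.13546414840084 -0.02563488185630288 [0.5746149  0.08119574 0.37347045] [[1.0, 0.001, -0.002], [-0.0, -0.949, -0.316], [-0.002, 0.316, -0.949]]
{'time_s': 0.15, 'q': array([-2.06302854e-01,  1.81384637e-01,  1.60774278e+00,  1.09596858e-06,
        1.35379808e+00, -2.06297394e-01]), 'dq': array([-2.31654862e-03, -1.09000771e-03, -2.17080987e-03,  9.70488924e-04,
       -9.32912133e-04,  3.41811430e-05]), 'joint_efforts': array([ 1.94259010e-03, -4.45260644e+01, -3.51692533e+01, -1.26067753e-04,
        5.82284134e-03,  2.14055274e-05]), 'eef_pos': array([5.74594180e-01, 1.01142958e-04, 2.30600270e-01]), 'eef_rot': array([-5.58056690e-04,  7.07108638e-01,  7.07104610e-01, -3.64262871e-04]), 'wrist_force': array([-0.34229638,  0.09614544,  0.23450304]), 'torque': array([-0.00011127, -0.04830767,  0.0018457 ]), 'grasp_force': 0.0, 'opening': 0.9983926871357073}
```

View pics/scene0.png

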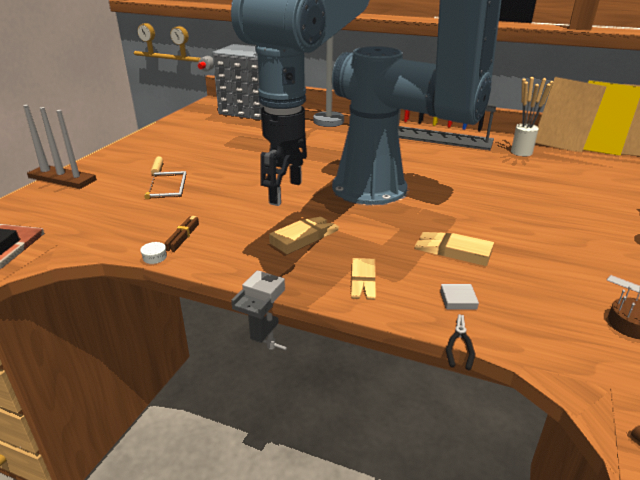

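View pics/wrist0.png

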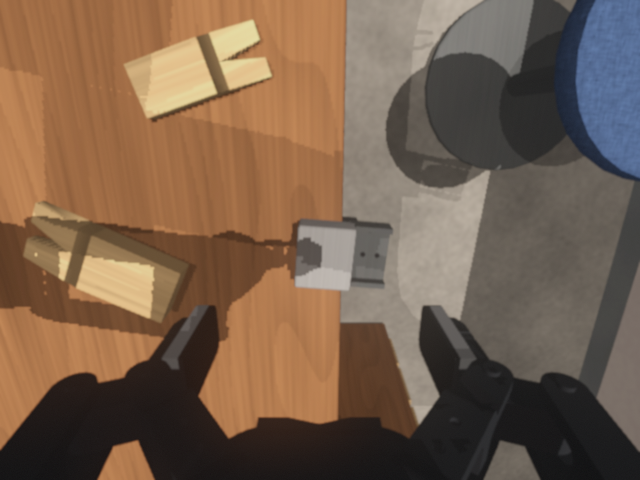

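View pics/side0.png

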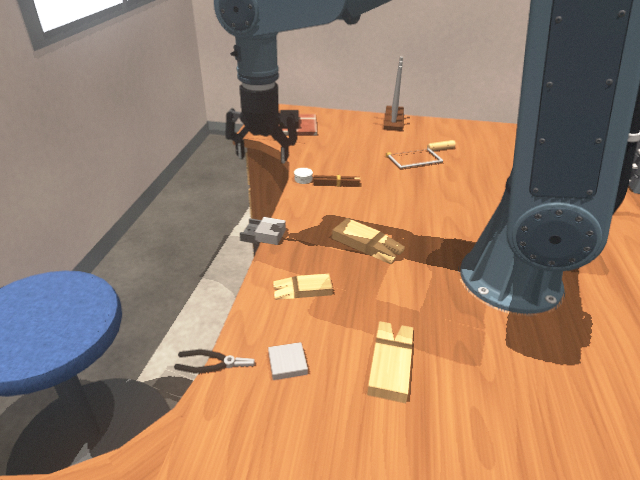

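The wrist view shows the smallest pin at about (200,68), its square end at left and notch to the right, away from the robot. The anvil is at (325,255) and the seat at (370,255). The two larger look-alikes are at (105,260) in the wrist view and (390,360) in the side view.

```bash
cat >> h.py <<'E'
def cloud(c):
    v,u=np.mgrid[0:480,0:640]; uv=np.c_[u.ravel(),v.ravel()]
    return depthpts(c,uv).reshape(480,640,3)
def pinfit(c,box,zmin=0.005):
    P=cloud(c); hsv=cv2.cvtColor(c['frame'],cv2.COLOR_BGR2HSV)
    m=np.zeros((480,640),bool); x0,y0,x1,y1=box; m[y0:y1,x0:x1]=1
    m&=(P[...,2]>zmin)&(P[...,2]<0.05)&(c['z_map']>0)
    n,l,s,_=cv2.connectedComponentsWithStats(m.astype(np.uint8)); k=1+s[1:,4].argmax(); m=l==k
    p=P[m]; r=cv2.minAreaRect((p[:,:2]*1000).astype(np.float32)); return m,p,r
E
python3 - <<'E'
from h import *
c=load('wrist0')
m,p,r=pinfit(c,(100,5,290,135)); print('pin',r,np.percentile(p[:,2],[5,50,90,99]),m.sum(),cv2.boxPoints(r))
# corners by eye
print(onplane(c,[(125,65),(151,118)],.02)*1000, onplane(c,[(255,20),(271,76)],.009)*1000)
m,p,r=pinfit(c,(280,205,410,300),0.026); print('anvil',r,np.median(p[:,2]),cv2.boxPoints(r))
P=cloud(c)
for v in(225,232,250,270,283): print(v,(P[v,290:400:8]*1000).round(0).tolist())
for u in(345,352,360,375,385): print(u,(P[212:296:4,u]*1000).round(0)[:,1:].tolist())
c=load('side0')
print('side', onplane(c,[(299,277),(329,275)],.02)*1000)
E
```

```text
pin ((461.29071044921875, 127.37271118164062), (125.92269134521484, 50.11785125732422), 17.419118881225586) [0.0102931  0.01969102 0.02118629 0.02215785] 7866 [[393.71512  132.43439 ]
 [408.71835   84.614914]
 [528.86633  122.311035]
 [513.86304  170.13051 ]]
[[395.58157076 131.37707752  20.        ]
 [413.30530154  84.61066827  20.        ]] [[515.90394977 169.54702487   9.        ]
 [528.69607355 122.17016708   9.        ]]
anvil ((579.8756713867188, -55.61557388305664), (70.24842071533203, 60.10902786254883), 85.43989562988281) 0.031202255520413946 [[547.1238   -88.23912 ]
 [607.0425   -93.01808 ]
 [612.62756  -22.992027]
 [552.70886  -18.213066]]
225 [[542.0, -28.0, -1.0], [553.0, -20.0, 27.0], [561.0, -19.0, 30.0], [569.0, -20.0, 28.0], [577.0, -21.0, 26.0], [586.0, -21.0, 23.0], [594.0, -22.0, 21.0], [603.0, -23.0, 17.0], [612.0, -24.0, 14.0], [620.0, -24.0, 14.0], [629.0, -25.0, 12.0], [638.0, -26.0, 8.0], [647.0, -26.0, 7.0], [824.0, -248.0, -752.0]]
232 [[542.0, -36.0, 1.0], [553.0, -26.0, 31.0], [561.0, -26.0, 31.0], [569.0, -26.0, 31.0], [577.0, -26.0, 31.0], [586.0, -26.0
[... 2168 characters left out ...]
], [-25.0, 6.0], [-26.0, 18.0], [-30.0, 18.0], [-39.0, 6.0], [-43.0, 7.0], [-49.0, 5.0], [-53.0, 6.0], [-58.0, 5.0], [-63.0, 6.0], [-67.0, 6.0], [-72.0, 6.0], [-77.0, 6.0], [-82.0, 5.0], [-87.0, 6.0], [-91.0, 9.0], [-91.0, 17.0], [-478.0, -749.0], [-496.0, -752.0]]
385 [[-203.0, -752.0], [-216.0, -749.0], [-231.0, -752.0], [-27.0, 0.0], [-26.0, 18.0], [-31.0, 17.0], [-39.0, 7.0], [-43.0, 6.0], [-48.0, 6.0], [-53.0, 6.0], [-57.0, 7.0], [-62.0, 7.0], [-67.0, 6.0], [-388.0, -752.0], [-403.0, -750.0], [-416.0, -747.0], [-433.0, -750.0], [-448.0, -750.0], [-463.0, -750.0], [-480.0, -751.0], [-494.0, -747.0]]
side [[469.99847133 110.82976912  20.        ]
 [405.37678206  91.19060231  20.        ]]
```

Request:
jog_arm(
  series=[
    [[0, 0, 11, 0, 0, 0.141, 70], [0, 0, 11, 0, 0, 0.141, 70], [0, 0, 11, 0, 0, 0.141, 70], [0, 0, 11, 0, 0, 0.141, 70], [0, 0, 11, 0, 0, 0.141, 70], [0, 0, 11, 0, 0, 0.141, 70], [0, 0, 11, 0, 0, 0.141, 70], [0, 0, 11, 0, 0, 0.141, 70], [0, 0, 11, 0, 0, 0.141, 70], [0, 0, 0, 0, 0, 0, 70]],
  ],
)

```text
time_s: 1.15
eef_pos: [0.5735, 0.0003, 0.1303]
eef_rot: [-0.001, 0.989, 0.15, -0.002]
wrist_force: [-1.1, -0.3, -0.6]
opening: 0.821
grasp_force: 0.0
```

Request:
jog_arm(
  series=[
    [[-7, -17, 0, 0, 0, 0, 70], [-7, -17, 0, 0, 0, 0, 70], [-7, -17, 0, 0, 0, 0, 70], [-7, -17, 0, 0, 0, 0, 70], [-7, -17, 0, 0, 0, 0, 70], [-7, -17, 0, 0, 0, 0, 70], [-7, -17, 0, 0, 0, 0, 70], [-7, -17, 0, 0, 0, 0, 70], [-7, -17, 0, 0, 0, 0, 70], [0, 0, 0, 0, 0, 0, 70]],
  ],
)

```text
time_s: 2.15
eef_pos: [0.4675, 0.1293, 0.1321]
eef_rot: [-0.0, 0.988, 0.151, -0.001]
wrist_force: [0.0, 0.0, 0.0]
opening: 0.817
grasp_force: 0.0
```

```bash
cat >> h.py <<'E'
from scipy.spatial.transform import Rotation as Q
def to(x,y,z,yaw):
    """tool delta (mm, rotvec) to a tool-down pose; yaw = world deg of tool x"""
    o=ctrl.get_obs(); q=o['eef_rot']; T=Q.from_quat(np.r_[q[1:],q[0]])
    a=np.radians(yaw); G=Q.from_matrix(np.array([[np.cos(a),np.sin(a),0],[np.sin(a),-np.cos(a),0],[0,0,-1]]))
    print('t',o['time_s'],'pos',(o['eef_pos']*1000).round(2),'F',o['wrist_force'].round(2),'grip',o['grasp_force'].round(1),o['opening'].round(3))
    print('shift(tool)',T.inv().apply(np.array([x,y,z])-o['eef_pos']*1000).round(2),'turn',(T.inv()*G).as_rotvec().round(4))
E
python3 - <<'E'
from h import *
to(464.2,128.3,60,17.4)
c=snap('wrist','w1'); P=cloud(c); m=(P[...,2]>.005)&(P[...,2]<.03); n,l,s,_=cv2.connectedComponentsWithStats(m.astype(np.uint8)); print(s[1:][s[1:,4]>500])
E
```

```text
Traceback (most recent call last):
  File "h.py", line 34, in to
    print('t',o['time_s'],'pos',(o['eef_pos']*1000).round(2),'F',o['wrist_force'].round(2),'grip',o['grasp_force'].round(1),o['opening'].round(3))
                                                                                                  ^^^^^^^^^^^^^^^^^^^^^^
AttributeError: 'float' object has no attribute 'round'
```

```bash
sed -i "s/o\['grasp_force'\].round(1),o\['opening'\].round(3)/o['grasp_force'],o['opening']/" h.py
python3 - <<'E'
from h import *
to(464.2,128.3,60,17.4)
c=snap('wrist','w1'); P=cloud(c); m=(P[...,2]>.005)&(P[...,2]<.03); n,l,s,_=cv2.connectedComponentsWithStats(m.astype(np.uint8)); print(s[1:][s[1:,4]>500])
m,p,r=pinfit(c,(0,0,640,480)); print(r,cv2.boxPoints(r).round(1).tolist())
E
```

```text
t 2.15 pos [467.5  129.27 132.07] F [0.01 0.02 0.05] grip 0.0 0.8173676749470234
shift(tool) [-3.370e+00 -2.000e-02  7.208e+01] turn [-0.0007  0.0009  0.0003]
[[  22    0   43   89 2413]
 [ 536   47  104  175 4947]
 [   0  127  112   94 8175]
 [ 285  155   68  158 9645]
 [   0  322  122   95 6430]
 [ 482  336   96   63 1261]
 [ 458  426   43   43 1020]]
((600.0657348632812, -56.8255500793457), (71.74198150634766, 100.88796997070312), 85.32958984375) [[546.9000244140625, -88.5], [647.4000244140625, -96.69999694824219], [653.2999877929688, -25.200000762939453], [552.7000122070312, -17.0]]
```

View pics/w1.png

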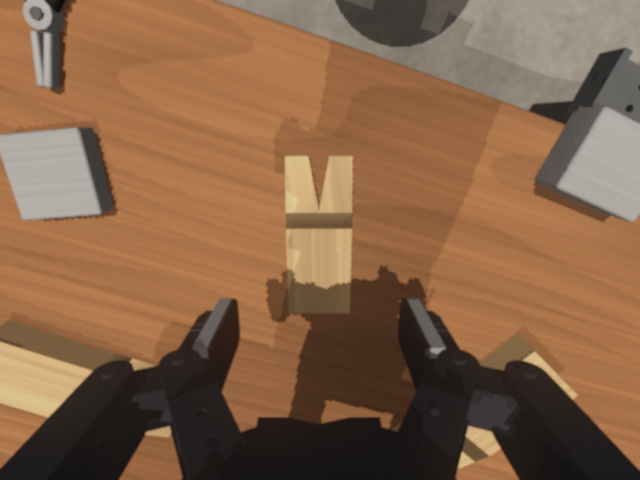

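The pin is centred between the fingers (columns 285–353, rows 155–313), with the holder at upper right. I'll refine the pin fit while starting the descent.

```bash
python3 - <<'E'
from h import *
c=load('w1')
m,p,r=pinfit(c,(270,140,370,330)); print(r,cv2.boxPoints(r).round(1).tolist())
# edges of top, thick part, by plane rays
print((onplane(c,[(285.5,240),(285.5,300),(352,240),(352,300)],.02)*1000).round(1).tolist())
E
```

```text
((461.64349365234375, 127.52792358398438), (125.40623474121094, 50.11674880981445), 17.558547973632812) [[394.29998779296875, 132.5], [409.3999938964844, 84.69999694824219], [529.0, 122.5999984741211], [513.9000244140625, 170.3000030517578]]
[[454.4, 151.7, 20.0], [404.8, 137.8, 20.0], [469.6, 103.2, 20.0], [421.0, 86.3, 20.0]]
```

Request:
jog_arm(
  series=[
    [[-1, 0, 9, 0, 0, 0, 70], [-1, 0, 9, 0, 0, 0, 70], [-1, 0, 9, 0, 0, 0, 70], [0, 0, 9, 0, 0, 0, 70], [0, 0, 9, 0, 0, 0, 70], [0, 0, 9, 0, 0, 0, 70], [0, 0, 9, 0, 0, 0, 70], [0, 0, 9, 0, 0, 0, 70], [0, 0, 9, 0, 0, 0, 70], [0, 0, 9, 0, 0, 0, 70]],
  ],
)

```text
time_s: 3.2
eef_pos: [0.4666, 0.1265, 0.0416]
eef_rot: [0.0, 0.989, 0.15, 0.0]
wrist_force: [-1.1, -0.2, 0.1]
opening: 0.818
grasp_force: 0.0
```

```bash
python3 - <<'E'
from h import *
to(464.2,128.3,1,17.4)
E
```

```text
t 3.2 pos [466.56 126.5   41.56] F [-1.07 -0.25  0.08] grip 0.0 0.8181862052899435
shift(tool) [-1.72 -2.42 40.56] turn [ 0.     -0.0001 -0.0018]
```

Request:
jog_arm(
  series=[
    [[-0.5, -0.8, 5, 0, 0, 0, 70], [-0.5, -0.8, 5, 0, 0, 0, 70], [-0.5, -0.8, 5, 0, 0, 0, 70], [0, 0, 5, 0, 0, 0, 70], [0, 0, 5, 0, 0, 0, 70], [0, 0, 5, 0, 0, 0, 70], [0, 0, 5, 0, 0, 0, 70], [0, 0, 2, 0, 0, 0, 70], [0, 0, 0, 0, 0, 0, 70], [0, 0, 0, 0, 0, 0, 70]],
  ],
)

```text
time_s: 4.2
eef_pos: [0.4645, 0.1283, 0.0053]
eef_rot: [0.0, 0.989, 0.15, 0.0]
wrist_force: [-0.2, -0.1, -0.4]
opening: 0.819
grasp_force: 0.0
```

```bash
python3 - <<'E'
from h import *
to(464.4,128.4,1,17.5)
E
```

```text
t 4.2 pos [464.48 128.33   5.34] F [-0.16 -0.13 -0.4 ] grip 0.0 0.8191285565835772
shift(tool) [-0.06 -0.09  4.34] turn [ 0.     -0.0001 -0.0036]
```

Request:
jog_arm(
  series=[
    [[0, 0, 2, 0, 0, 0, 70], [0, 0, 2, 0, 0, 0, 70], [0, 0, 0, 0, 0, 0, 70], [0, 0, 0, 0, 0, 0, 30], [0, 0, 0, 0, 0, 0, 30], [0, 0, 0, 0, 0, 0, 30], [0, 0, 0, 0, 0, 0, 30], [0, 0, 0, 0, 0, 0, 30], [0, 0, 0, 0, 0, 0, 30], [0, 0, 0, 0, 0, 0, 30]],
  ],
)

```text
time_s: 5.2
eef_pos: [0.4648, 0.1284, 0.0016]
eef_rot: [0.0, 0.989, 0.15, 0.0]
wrist_force: [-0.2, -0.6, 5.3]
opening: 0.57
grasp_force: 62.5
```

```bash
python3 - <<'E'
from h import *
to(464.4,128.4,1,17.5)
E
```

```text
t 5.2 pos [464.79 128.36   1.65] F [-0.21 -0.62  5.25] grip 62.53624230623245 0.5704770368204946
shift(tool) [-0.36 -0.16  0.65] turn [ 0.0002 -0.0007 -0.0037]
```

Request:
jog_arm(
  series=[
    [[0, 0, -3, 0, 0, 0, 30], [0, 0, -6, 0, 0, 0, 30], [0, 0, -9, 0, 0, 0, 30], [0, 0, -9, 0, 0, 0, 30], [0, 0, -9, 0, 0, 0, 30], [0, 0, -9, 0, 0, 0, 30], [0, 0, -9, 0, 0, 0, 30], [0, 0, -9, 0, 0, 0, 30], [0, 0, -5, 0, 0, 0, 30], [0, 0, 0, 0, 0, 0, 30]],
  ],
)

```text
time_s: 6.2
eef_pos: [0.4651, 0.1283, 0.0702]
eef_rot: [0.0, 0.989, 0.15, 0.001]
wrist_force: [0.4, 0.1, -0.8]
opening: 0.571
grasp_force: 61.9
```

```bash
python3 - <<'E'
from h import *
c=snap('wrist','w2')
m,p,r=pinfit(c,(260,60,390,420),0.005); 
P=cloud(c); q=P[60:420,260:390].reshape(-1,3); q=q[(q[:,2]>.06)&(q[:,2]<.1)]
r=cv2.minAreaRect((q[:,:2]*1000).astype(np.float32)); print(r, np.percentile(q[:,2],[2,50,90]))
a=np.radians(-4.6); f=np.array([610.2,-57.9]); e=np.array([np.cos(a),np.sin(a)])
print(f+e*73.5); to(*(f+e*73.5),70,-4.6)
E
```

```text
Traceback (most recent call last):
  File "h.py", line 27, in pinfit
    n,l,s,_=cv2.connectedComponentsWithStats(m.astype(np.uint8)); k=1+s[1:,4].argmax(); m=l==k
                                                                      ~~~~~~~~~~~~~~^^
ValueError: attempt to get argmax of an empty sequence
```

View pics/w2.png

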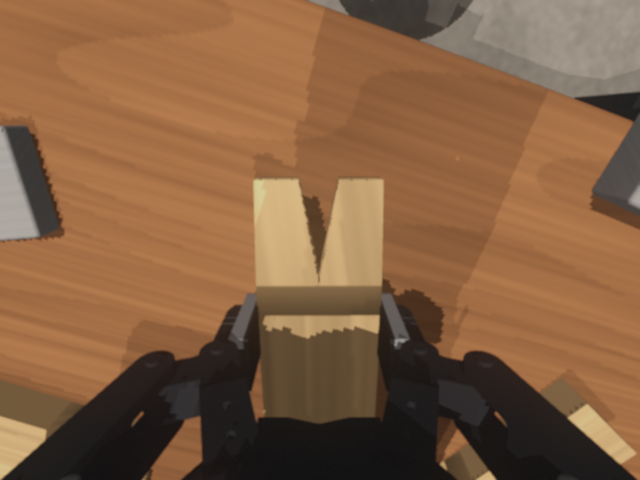

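The pin is held square: the notch points up-image at row 180, the step line is level at row 290, and the fingers grip at columns 258 and 380.

```bash
python3 - <<'E'
from h import *
c=load('w2')
# tip edge, z=underside~.0686+.009 ; side edges near tip
t=onplane(c,[(254,179.5),(383.5,179),(320,179)],.0776)*1000
o=ctrl.get_obs(); q=o['eef_rot']; T=Q.from_quat(np.r_[q[1:],q[0]])
print('tip in tool',T.inv().apply(t-o['eef_pos']*1000).round(1).tolist())
e1=onplane(c,[(257,300),(380.5,300),(262,410),(378,410)],.0886)*1000
print('sides in tool',T.inv().apply(e1-o['eef_pos']*1000).round(1).tolist())
a=np.radians(-4.6); f=np.array([610.2,-57.9]); e=np.array([np.cos(a),np.sin(a)])
print(f+e*73.5); to(*(f+e*73.5),70,-4.6)
E
```

```text
tip in tool [[59.9, -24.7, -7.9], [60.1, 25.2, -7.9], [60.1, 0.7, -7.9]]
sides in tool [[13.9, -24.3, -18.9], [13.9, 24.7, -18.9], [-41.5, -25.3, -19.0], [-41.5, 26.8, -19.0]]
[683.46324757 -63.79462094]
t 6.25 pos [464.64 128.34  69.66] F [-0.09  1.17 -1.51] grip 61.93211764097214 0.5675382599909292
shift(tool) [ 1.5183e+02  2.4849e+02 -1.7000e-01] turn [ 0.     -0.0008  0.3821]
```

Request:
jog_arm(
  series=[
    [[8, 13, 0, 0, 0, 0, 30], [16, 26, 0, 0, 0, 0, 30], [20, 33, 0, 0, 0, 0, 30], [20, 33, 0, 0, 0, 0, 30], [20, 33, 0, 0, 0, 0, 30], [20, 33, 0, 0, 0, 0, 30], [20, 33, 0, 0, 0, 0, 30], [16, 26, 0, 0, 0, 0, 30], [8, 13, 0, 0, 0, 0, 30], [4, 5, 0, 0, 0, 0, 30]],
  ],
)

```text
time_s: 7.25
eef_pos: [0.6842, -0.0659, 0.0682]
eef_rot: [0.0, 0.989, 0.149, -0.0]
wrist_force: [-0.7, -0.7, -0.7]
opening: 0.571
grasp_force: 62.0
```

Request:
jog_arm(
  series=[
    [[0, 0, 0, 0, 0, 0.04, 30], [0, 0, 0, 0, 0, 0.06, 30], [0, 0, 0, 0, 0, 0.06, 30], [0, 0, 0, 0, 0, 0.06, 30], [0, 0, 0, 0, 0, 0.06, 30], [0, 0, 0, 0, 0, 0.06, 30], [0, 0, 0, 0, 0, 0.042, 30], [0, 0, 0, 0, 0, 0, 30], [0, 0, 0, 0, 0, 0, 30], [0, 0, 0, 0, 0, 0, 30]],
  ],
)

```text
time_s: 8.25
eef_pos: [0.683, -0.0632, 0.069]
eef_rot: [-0.0, 0.999, -0.04, -0.0]
wrist_force: [0.2, 0.1, -1.1]
opening: 0.573
grasp_force: 62.0
```

```bash
python3 - <<'E'
from h import *
to(683.46,-63.8,30,-4.6)
c=snap('scene','s3'); cv2.imwrite('pics/s3c.png',cv2.resize(c['frame'][150:350,150:400],(750,600),interpolation=cv2.INTER_CUBIC))
snap('wrist','w3')
E
```

```text
t 8.25 pos [683.   -63.19  68.99] F [ 0.22  0.1  -1.08] grip 62.0055878162384 0.5729964192919753
shift(tool) [ 0.53  0.58 38.99] turn [-0.0001  0.0005  0.0011]
```

View pics/w3.png

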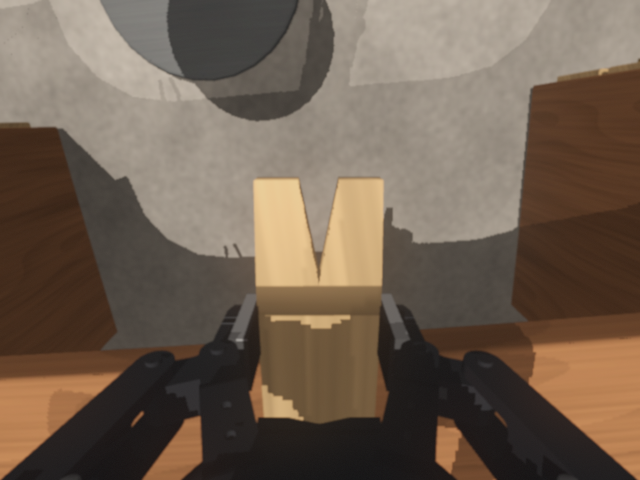

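The pin hasn't moved in the grip (notched tip at row 180). I'm descending about 7 mm out from the anvil.

Request:
jog_arm(
  series=[
    [[0, 0.3, 6, 0, 0, 0, 30], [0, 0.3, 8, 0, 0, 0, 30], [0, 0, 8, 0, 0, 0, 30], [0, 0, 8, 0, 0, 0, 30], [0, 0, 8, 0, 0, 0, 30], [0, 0, 8, 0, 0, 0, 30], [0, 0, 6, 0, 0, 0, 30], [0, 0, 4, 0, 0, 0, 30], [0, 0, 0, 0, 0, 0, 30], [0, 0, 0, 0, 0, 0, 30]],
  ],
)

```text
time_s: 9.35
eef_pos: [0.6834, -0.0639, 0.0135]
eef_rot: [0.0, 0.999, -0.04, 0.0]
wrist_force: [0.2, -0.3, 0.1]
opening: 0.572
grasp_force: 62.0
```

```bash
python3 - <<'E'
from h import *
to(683.46,-63.8,7.6,-4.6)
c=snap('scene','s4'); a=cv2.resize(c['frame'][220:340,190:350],(800,600),interpolation=cv2.INTER_CUBIC); cv2.imwrite('pics/s4c.png',a)
E
```

```text
t 9.35 pos [683.36 -63.92  13.47] F [ 0.18 -0.3   0.08] grip 62.007305324077606 0.5717640212680757
shift(tool) [ 0.08 -0.13  5.87] turn [ 0.     -0.0003  0.0001]
```

View pics/s4c.png

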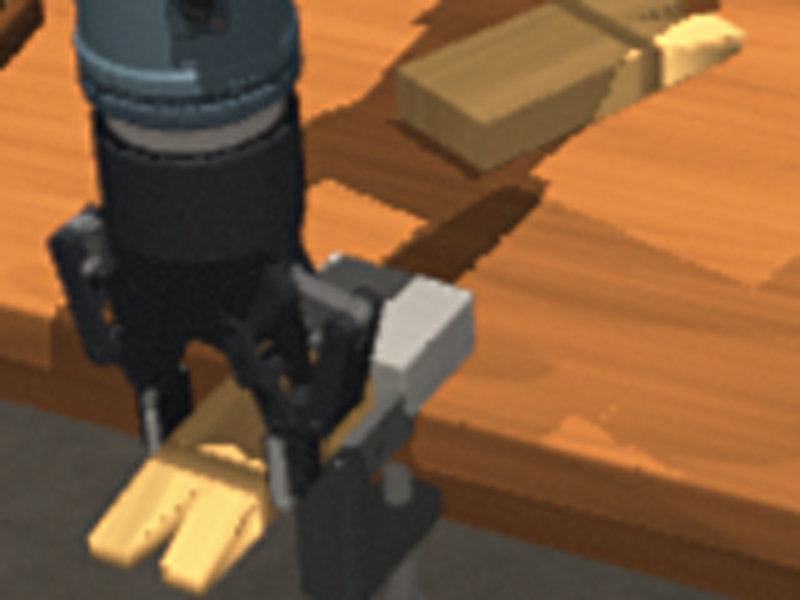

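The crop shows the pin between the cheeks (cheek at about (370,440)), with its square end towards the anvil and its notch out over the edge at (150,560).

Request:
jog_arm(
  series=[
    [[0, 0, 1, 0, 0, 0, 30], [0, 0, 1, 0, 0, 0, 30], [0, 0, 1, 0, 0, 0, 30], [0, 0, 1, 0, 0, 0, 30], [0, 0, 0.5, 0, 0, 0, 30], [0, 0, 0.5, 0, 0, 0, 30], [0, 0, 0, 0, 0, 0, 30], [0, 0, 0, 0, 0, 0, 30], [0, 0, 0, 0, 0, 0, 30], [0, 0, 0, 0, 0, 0, 30]],
  ],
)

```text
time_s: 10.4
eef_pos: [0.6832, -0.0639, 0.0083]
eef_rot: [0.0, 0.999, -0.04, 0.0]
wrist_force: [0.3, -0.9, -0.9]
opening: 0.573
grasp_force: 62.0
```

```bash
python3 - <<'E'
from h import *
to(683.46,-63.8,7.6,-4.6); print(ctrl.get_obs()['torque'])
E
```

```text
t 10.4 pos [683.22 -63.87   8.33] F [ 0.29 -0.92 -0.87] grip 62.00802728533745 0.5727929013197646
shift(tool) [ 0.24 -0.09  0.73] turn [ 0.     -0.0001  0.0001]
[-0.0301011   0.00410944  0.01926216]
```

Request:
jog_arm(
  series=[
    [[-1, 0, 0, 0, 0, 0, 30], [-1, 0, 0, 0, 0, 0, 30], [-1, 0, 0, 0, 0, 0, 30], [-1, 0, 0, 0, 0, 0, 30], [-0.5, 0, 0, 0, 0, 0, 30], [0, 0, 0.2, 0, 0, 0, 30], [0, 0, 0.2, 0, 0, 0, 30], [0, 0, 0.1, 0, 0, 0, 30], [0, 0, 0, 0, 0, 0, 30], [0, 0, 0, 0, 0, 0, 30]],
  ],
)

```text
time_s: 11.4
eef_pos: [0.6787, -0.0635, 0.0077]
eef_rot: [-0.0, 0.999, -0.04, -0.0]
wrist_force: [0.7, 0.0, -0.4]
opening: 0.569
grasp_force: 62.0
```

Request:
jog_arm(
  series=[
    [[0, 0, 0.1, 0, 0, 0, 30], [0, 0, 0, 0, 0, 0, 30], [0, 0, 0.1, 0, 0, 0, 30], [0, 0, 0, 0, 0, 0, 30], [0, 0, 0.1, 0, 0, 0, 30], [0, 0, 0, 0, 0, 0, 30], [0, 0, 0, 0, 0, 0, 30], [0, 0, 0, 0, 0, 0, 30], [0, 0, 0, 0, 0, 0, 30], [0, 0, 0, 0, 0, 0, 30]],
  ],
)

```text
time_s: 12.4
eef_pos: [0.6787, -0.0635, 0.0076]
eef_rot: [0.0, 0.999, -0.04, 0.0]
wrist_force: [-1.7, -0.1, 2.2]
opening: 0.569
grasp_force: 62.2
```

Request:
jog_arm(
  series=[
    [[-0.2, 0, 0, 0, 0, 0, 30], [-0.2, 0, 0, 0, 0, 0, 30], [-0.2, 0, 0, 0, 0, 0, 30], [-0.2, 0, 0, 0, 0, 0, 30], [-0.2, 0, 0, 0, 0, 0, 30], [-0.2, 0, 0, 0, 0, 0, 30], [-0.2, 0, 0, 0, 0, 0, 30], [-0.2, 0, 0, 0, 0, 0, 30], [0, 0, 0, 0, 0, 0, 30], [0, 0, 0, 0, 0, 0, 30]],
  ],
)

```text
time_s: 13.4
eef_pos: [0.6773, -0.0635, 0.0077]
eef_rot: [0.0, 0.999, -0.04, 0.0]
wrist_force: [2.4, -0.6, 1.8]
opening: 0.573
grasp_force: 62.3
```

Request:
jog_arm(
  series=[
    [[-0.1, 0, 0, 0, 0, 0, 30], [-0.1, 0, 0, 0, 0, 0, 30], [-0.1, 0, 0, 0, 0, 0, 30], [-0.1, 0, 0, 0, 0, 0, 30], [-0.1, 0, 0, 0, 0, 0, 30], [-0.1, 0, 0, 0, 0, 0, 30], [0, 0, 0, 0, 0, 0, 30], [0, 0, 0, 0, 0, 0, 30], [0, 0, 0, 0, 0, 0, 30], [0, 0, 0, 0, 0, 0, 30]],
  ],
)

```text
time_s: 14.4
eef_pos: [0.6766, -0.0633, 0.0076]
eef_rot: [0.0, 0.999, -0.04, 0.0]
wrist_force: [3.0, -0.5, 3.7]
opening: 0.567
grasp_force: 62.4
```

Request:
jog_arm(
  series=[
    [[-0.1, 0, 0, 0, 0, 0, 30], [-0.1, 0, 0, 0, 0, 0, 30], [-0.1, 0, 0, 0, 0, 0, 30], [-0.1, 0, 0, 0, 0, 0, 30], [-0.1, 0, 0, 0, 0, 0, 30], [0, 0, 0, 0, 0, 0, 30], [0, 0, 0, 0, 0, 0, 30], [0, 0, 0, 0, 0, 0, 30], [0, 0, 0, 0, 0, 0, 30], [0, 0, 0, 0, 0, 0, 30]],
  ],
)

```text
time_s: 15.4
eef_pos: [0.6761, -0.0633, 0.0076]
eef_rot: [0.0, 0.999, -0.04, 0.0]
wrist_force: [3.9, -0.2, 5.0]
opening: 0.57
grasp_force: 62.5
```

Request:
jog_arm(
  series=[
    [[0, 0, -0.1, 0, 0, 0, 30], [-0.1, 0, 0, 0, 0, 0, 30], [-0.1, 0, 0, 0, 0, 0, 30], [-0.1, 0, 0, 0, 0, 0, 30], [-0.1, 0, 0, 0, 0, 0, 30], [0, 0, 0, 0, 0, 0, 30], [0, 0, 0, 0, 0, 0, 30], [0, 0, 0, 0, 0, 0, 30], [0, 0, 0, 0, 0, 0, 30], [0, 0, 0, 0, 0, 0, 30]],
  ],
)

```text
time_s: 16.4
eef_pos: [0.6756, -0.0633, 0.0076]
eef_rot: [0.0, 0.999, -0.04, -0.0]
wrist_force: [3.8, -0.8, 4.7]
opening: 0.572
grasp_force: 62.5
```

```bash
python3 - <<'E'
from h import *
to(683.46,-63.8,7.6,-4.6); print(ctrl.get_obs()['torque'])
E
```

```text
t 16.4 pos [675.59 -63.28   7.59] F [ 3.76 -0.83  4.73] grip 62.49089866876602 0.5719871552152914
shift(tool) [ 7.89 -0.11 -0.01] turn [0.     0.     0.0001]
[ 0.00046543 -0.44681125 -0.06918174]
```

Request:
jog_arm(
  series=[
    [[0, 0, -0.1, 0, 0, 0, 30], [0, 0, 0, 0, 0, 0, 30], [-0.1, 0, 0, 0, 0, 0, 30], [-0.1, 0, 0, 0, 0, 0, 30], [-0.1, 0, 0, 0, 0, 0, 30], [0, 0, 0, 0, 0, 0, 30], [0, 0, 0, 0, 0, 0, 30], [0, 0, 0, 0, 0, 0, 30], [0, 0, 0, 0, 0, 0, 30], [0, 0, 0, 0, 0, 0, 30]],
  ],
)

```text
time_s: 17.4
eef_pos: [0.6754, -0.0633, 0.0076]
eef_rot: [0.0, 0.999, -0.04, 0.0]
wrist_force: [4.5, -0.3, 1.9]
opening: 0.565
grasp_force: 62.4
```

Request:
jog_arm(
  series=[
    [[-0.1, 0, 0, 0, 0, 0, 30], [0, 0, 0, 0, 0, 0, 30], [0, 0, 0, 0, 0, 0, 30], [-0.1, 0, 0, 0, 0, 0, 30], [0, 0, 0, 0, 0, 0, 30], [0, 0, 0, 0, 0, 0, 30], [0, 0, 0, 0, 0, 0, 30], [0, 0, 0, 0, 0, 0, 30], [0, 0, 0, 0, 0, 0, 30], [0, 0, 0, 0, 0, 0, 30]],
  ],
)

```text
time_s: 18.4
eef_pos: [0.6753, -0.0633, 0.0076]
eef_rot: [0.0, 0.999, -0.04, 0.0]
wrist_force: [5.3, -0.7, 2.2]
opening: 0.568
grasp_force: 62.3
```

Request:
jog_arm(
  series=[
    [[-0.1, 0, 0, 0, 0, 0, 30], [0, 0, 0, 0, 0, 0, 30], [-0.1, 0, 0, 0, 0, 0, 30], [0, 0, 0, 0, 0, 0, 30], [-0.1, 0, 0, 0, 0, 0, 30], [0, 0, 0, 0, 0, 0, 30], [0, 0, 0, 0, 0, 0, 30], [0, 0, 0, 0, 0, 0, 30], [0, 0, 0, 0, 0, 0, 30], [0, 0, 0, 0, 0, 0, 30]],
  ],
)

```text
time_s: 19.4
eef_pos: [0.6753, -0.0633, 0.0077]
eef_rot: [0.0, 0.999, -0.04, 0.001]
wrist_force: [6.1, -0.9, 1.1]
opening: 0.57
grasp_force: 62.2
```

```bash
python3 - <<'E'
from h import *
to(683.46,-63.8,7.6,-4.6); print(ctrl.get_obs()['torque'])
E
```

```text
t 19.4 pos [675.29 -63.31   7.7 ] F [ 6.07 -0.91  1.15] grip 62.24496692419052 0.5701500517892347
shift(tool) [ 8.18 -0.17  0.11] turn [ 0.     -0.0012 -0.0002]
[-0.091287   -0.98976763 -0.10419789]
```

Request:
jog_arm(
  series=[
    [[-0.1, 0, 0, 0, -0.0003, 0, 30], [0, 0, 0, 0, 0, 0, 30], [-0.1, 0, 0, 0, -0.0003, 0, 30], [0, 0, 0, 0, 0, 0, 30], [-0.1, 0, 0, 0, -0.0003, 0, 30], [0, 0, 0, 0, 0, 0, 30], [-0.1, 0, 0, 0, -0.0003, 0, 30], [0, 0, 0, 0, 0, 0, 30], [0, 0, 0, 0, 0, 0, 30], [0, 0, 0, 0, 0, 0, 30]],
  ],
)

```text
time_s: 20.4
eef_pos: [0.6753, -0.0633, 0.0078]
eef_rot: [0.0, 0.999, -0.04, 0.0]
wrist_force: [8.0, -1.4, 0.9]
opening: 0.573
grasp_force: 62.2
```

```bash
python3 - <<'E'
from h import *
to(683.46,-63.8,7.6,-4.6); print(ctrl.get_obs()['torque'])
E
```

```text
t 20.4 pos [675.32 -63.3    7.79] F [ 8.02 -1.4   0.89] grip 62.174476236104965 0.5725527702381278
shift(tool) [ 8.15 -0.16  0.19] turn [ 0.0001 -0.0009 -0.0003]
[-0.12524059 -1.20201836 -0.16381845]
```

Contact is now firm. The yaw moment (-0.16 N·m) shows one corner of the square end carrying the load, so I'm trimming yaw and seating pressure along with the push.

Request:
jog_arm(
  series=[
    [[0, 0, 0.05, 0, 0, 0.002, 30], [0, 0, 0.05, 0, 0, 0.002, 30], [0, 0, 0.05, 0, 0, 0.002, 30], [0, 0, 0.05, 0, 0, 0, 30], [-0.1, 0, 0, 0, -0.0003, 0, 30], [-0.1, 0, 0, 0, -0.0003, 0, 30], [0, 0, 0, 0, 0, 0, 30], [0, 0, 0, 0, 0, 0, 30], [0, 0, 0, 0, 0, 0, 30], [0, 0, 0, 0, 0, 0, 30]],
  ],
)

```text
time_s: 21.4
eef_pos: [0.6753, -0.0636, 0.0078]
eef_rot: [0.0, 0.999, -0.043, 0.0]
wrist_force: [8.4, -1.9, 1.1]
opening: 0.567
grasp_force: 62.2
```

```bash
python3 - <<'E'
from h import *
to(683.46,-63.8,7.6,-4.6); print(ctrl.get_obs()['torque'])
E
```

```text
t 21.4 pos [675.25 -63.57   7.77] F [ 8.39 -1.88  1.12] grip 62.21076674759388 0.5674799795388342
shift(tool) [ 8.2  -0.48  0.17] turn [ 0.0006 -0.0007 -0.0055]
[-0.21560759 -1.19452088  0.14808554]
```

Request:
jog_arm(
  series=[
    [[0, 0, 0.1, 0, 0, -0.001, 30], [0, 0, 0.1, 0, 0, -0.001, 30], [0, 0, 0.1, 0, 0, -0.0005, 30], [-0.1, 0, 0, 0, -0.0003, 0, 30], [-0.1, 0, 0, 0, -0.0003, 0, 30], [0, 0, 0, 0, 0, 0, 30], [0, 0, 0, 0, 0, 0, 30], [0, 0, 0, 0, 0, 0, 30], [0, 0, 0, 0, 0, 0, 30], [0, 0, 0, 0, 0, 0, 30]],
  ],
)

```text
time_s: 22.4
eef_pos: [0.6752, -0.0635, 0.0077]
eef_rot: [0.0, 0.999, -0.042, 0.0]
wrist_force: [7.6, -1.3, 2.4]
opening: 0.569
grasp_force: 62.3
```

```bash
python3 - <<'E'
from h import *
to(683.46,-63.8,7.6,-4.6); print(ctrl.get_obs()['torque'])
c=snap('wrist','w5'); P=cloud(c)
o=ctrl.get_obs(); q=o['eef_rot']; T=Q.from_quat(np.r_[q[1:],q[0]])
t=onplane(c,[(254,179.5),(383.5,179),(320,179)],.0152)*1000
# plane fit of the notched slope and band in tool frame vs before (w2)
for tag,s in(('w2',None),('w5',None)):
    d=load(tag); z=d['z_map']; print(tag,[round(float(np.median(z[v-4:v+4,u-4:u+4]))*1000,2) for u,v in((275,200),(365,200),(275,270),(365,270),(280,350),(360,350),(280,400),(360,400))])
E
```

```text
t 22.4 pos [675.24 -63.47   7.66] F [ 7.58 -1.26  2.36] grip 62.32589542865753 0.5688194165354997
shift(tool) [ 8.22 -0.36  0.06] turn [ 0.0004 -0.0004 -0.0035]
[-0.11855654 -1.21151214 -0.03175564]
w2 [136.08, 136.12, 139.24, 139.16, 146.62, 146.48, 154.75, 154.94]
w5 [136.35, 136.05, 139.18, 139.28, 146.56, 146.53, 154.76, 154.78]
```

Square now (yaw moment near zero) and flat, with the pin unmoved in the grip. Raising the push to about 10 N.

Request:
jog_arm(
  series=[
    [[-0.1, 0, 0.1, 0, -0.0003, 0, 30], [-0.1, 0, 0.1, 0, -0.0003, 0, 30], [-0.1, 0, 0, 0, -0.0003, 0, 30], [-0.1, 0, 0, 0, 0, 0, 30], [-0.1, 0, 0, 0, 0, 0, 30], [0, 0, 0, 0, 0, 0, 30], [0, 0, 0, 0, 0, 0, 30], [0, 0, 0, 0, 0, 0, 30], [0, 0, 0, 0, 0, 0, 30], [0, 0, 0, 0, 0, 0, 30]],
  ],
)

```text
time_s: 23.45
eef_pos: [0.6753, -0.0635, 0.0078]
eef_rot: [0.0, 0.999, -0.042, 0.0]
wrist_force: [8.7, -0.9, 1.2]
opening: 0.571
grasp_force: 62.3
```

```bash
python3 - <<'E'
from h import *
to(683.46,-63.8,7.6,-4.6); print(ctrl.get_obs()['torque'])
E
```

```text
t 23.45 pos [675.26 -63.51   7.76] F [ 8.72 -0.9   1.16] grip 62.32918828725815 0.5706864213211661
shift(tool) [ 8.19 -0.4   0.17] turn [ 0.0005 -0.0007 -0.0036]
[-0.14408987 -1.40873732  0.07842061]
```

Request:
jog_arm(
  series=[
    [[-0.1, 0, 0.1, 0, -0.0003, -0.0005, 30], [-0.1, 0, 0.1, 0, -0.0003, 0, 30], [-0.1, 0, 0.1, 0, 0, 0, 30], [0, 0, 0, 0, 0, 0, 30], [0, 0, 0, 0, 0, 0, 30], [0, 0, 0, 0, 0, 0, 30], [0, 0, 0, 0, 0, 0, 30], [0, 0, 0, 0, 0, 0, 30], [0, 0, 0, 0, 0, 0, 30], [0, 0, 0, 0, 0, 0, 30]],
  ],
)

```text
time_s: 24.45
eef_pos: [0.6753, -0.0635, 0.0077]
eef_rot: [0.0, 0.999, -0.042, 0.0]
wrist_force: [9.5, -0.6, 2.0]
opening: 0.57
grasp_force: 62.3
```

```bash
python3 - <<'E'
from h import *
to(683.46,-63.8,7.6,-4.6); print(ctrl.get_obs()['torque'])
E
```

```text
t 24.45 pos [675.26 -63.47   7.67] F [ 9.46 -0.6   1.99] grip 62.29908496141434 0.5704914120695408
shift(tool) [ 8.19 -0.36  0.07] turn [ 0.0005 -0.0007 -0.0031]
[-0.03939385 -1.45193743 -0.04355481]
```

Request:
jog_arm(
  series=[
    [[-0.1, 0, 0.1, 0, -0.0003, 0, 30], [-0.1, 0, 0, 0, -0.0003, 0, 30], [0, 0, 0, 0, 0, 0, 30], [0, 0, 0, 0, 0, 0, 30], [0, 0, 0, 0, 0, 0, 30], [0, 0, 0, 0, 0, 0, 30], [0, 0, 0, 0, 0, 0, 30], [0, 0, 0, 0, 0, 0, 30], [0, 0, 0, 0, 0, 0, 30], [0, 0, 0, 0, 0, 0, 30]],
  ],
)

```text
time_s: 25.45
eef_pos: [0.6752, -0.0635, 0.0076]
eef_rot: [0.0, 0.999, -0.042, 0.0]
wrist_force: [10.0, -0.6, 2.2]
opening: 0.569
grasp_force: 62.3
```

Request:
jog_arm(
  series=[
    [[0, 0, 0, 0, 0, 0, 30], [0, 0, 0, 0, 0, 0, 30], [0, 0, 0, 0, 0, 0, 30], [0, 0, 0, 0, 0, 0, 30], [0, 0, 0, 0, 0, 0, 30], [0, 0, 0, 0, 0, 0, 30], [0, 0, 0, 0, 0, 0, 30], [0, 0, 0, 0, 0, 0, 30], [0, 0, 0, 0, 0, 0, 30], [0, 0, 0, 0, 0, 0, 30]],
  ],
)

```text
time_s: 26.45
eef_pos: [0.6752, -0.0635, 0.0077]
eef_rot: [0.0, 0.999, -0.042, 0.0]
wrist_force: [10.8, -1.0, 2.1]
opening: 0.572
grasp_force: 62.3
```

```bash
python3 - <<'E'
from h import *
to(683.46,-63.8,7.6,-4.6); print(ctrl.get_obs()['torque'])
c=snap('side','d6'); cv2.imwrite('pics/d6c.png',cv2.resize(c['frame'][180:270,200:320],(800,600),interpolation=cv2.INTER_CUBIC))
E
```

```text
t 26.45 pos [675.25 -63.52   7.69] F [10.79 -1.04  2.11] grip 62.3029625415802 0.5724236006348435
shift(tool) [ 8.21 -0.4   0.1 ] turn [ 0.0005 -0.0006 -0.0032]
[-0.07887227 -1.59352018 -0.08150305]
```

View pics/d6c.png

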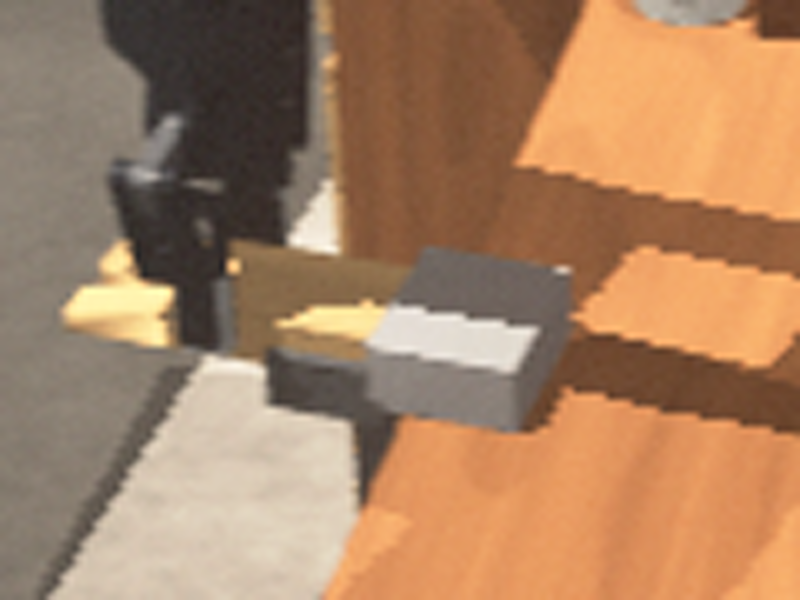

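The pin's square end butts against the anvil at about (390,310) with no visible gap, and it lies flat between the cheeks. Holding the push.

Request:
jog_arm(
  series=[
    [[0, 0, 0, 0, 0, 0, 30], [0, 0, 0, 0, 0, 0, 30], [0, 0, 0, 0, 0, 0, 30], [0, 0, 0, 0, 0, 0, 30], [0, 0, 0, 0, 0, 0, 30], [0, 0, 0, 0, 0, 0, 30], [0, 0, 0, 0, 0, 0, 30], [0, 0, 0, 0, 0, 0, 30], [0, 0, 0, 0, 0, 0, 30], [0, 0, 0, 0, 0, 0, 30]],
  ],
)

```text
time_s: 27.5
eef_pos: [0.6753, -0.0635, 0.0077]
eef_rot: [0.0, 0.999, -0.042, 0.0]
wrist_force: [8.4, -0.5, 1.7]
opening: 0.571
grasp_force: 62.3
```

Request:
jog_arm(
  series=[
    [[0, 0, 0, 0, 0, 0, 30], [0, 0, 0, 0, 0, 0, 30], [0, 0, 0, 0, 0, 0, 30], [0, 0, 0, 0, 0, 0, 30], [0, 0, 0, 0, 0, 0, 30], [0, 0, 0, 0, 0, 0, 30], [0, 0, 0, 0, 0, 0, 30], [0, 0, 0, 0, 0, 0, 30], [0, 0, 0, 0, 0, 0, 30], [0, 0, 0, 0, 0, 0, 30]],
  ],
)

```text
time_s: 28.5
eef_pos: [0.6753, -0.0634, 0.0077]
eef_rot: [0.0, 0.999, -0.042, 0.0]
wrist_force: [10.0, -1.1, 1.6]
opening: 0.569
grasp_force: 62.3
```

Request:
jog_arm(
  series=[
    [[0, 0, 0, 0, 0, 0, 30], [0, 0, 0, 0, 0, 0, 30], [0, 0, 0, 0, 0, 0, 30], [0, 0, 0, 0, 0, 0, 30], [0, 0, 0, 0, 0, 0, 30], [0, 0, 0, 0, 0, 0, 30], [0, 0, 0, 0, 0, 0, 30], [0, 0, 0, 0, 0, 0, 30], [0, 0, 0, 0, 0, 0, 30], [0, 0, 0, 0, 0, 0, 30]],
  ],
)

```text
time_s: 29.5
eef_pos: [0.6752, -0.0635, 0.0076]
eef_rot: [0.0, 0.999, -0.042, 0.0]
wrist_force: [10.0, -0.1, 1.7]
opening: 0.568
grasp_force: 62.3
```

Request:
jog_arm(
  series=[
    [[0, 0, 0, 0, 0, 0, 30], [0, 0, 0, 0, 0, 0, 30], [0, 0, 0, 0, 0, 0, 30], [0, 0, 0, 0, 0, 0, 30], [0, 0, 0, 0, 0, 0, 30], [0, 0, 0, 0, 0, 0, 30], [0, 0, 0, 0, 0, 0, 30], [0, 0, 0, 0, 0, 0, 30], [0, 0, 0, 0, 0, 0, 30], [0, 0, 0, 0, 0, 0, 30]],
  ],
)

```text
time_s: 30.5
eef_pos: [0.6752, -0.0635, 0.0076]
eef_rot: [0.0, 0.999, -0.042, 0.0]
wrist_force: [9.7, -1.3, 2.5]
opening: 0.565
grasp_force: 62.3
```

```bash
python3 -c "
from bench import ctrl
print(ctrl.hand_in())"
```

```text
the job is handed in; nothing more can be done
None
```

I handed the job in at about 30.5 s with the pin gripped at 62 N, flat in the seat and square against the anvil, after holding a push of about 10 N (8.4–10.8 N at the wrist) for over 5 s; no pass/fail result came back.

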